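Pack the sample carrier and lock its sliding partition one hole tighter

ROBOT

A 6-joint arm with a two-finger parallel gripper is mounted at the origin on the work surface. World frame = base frame: x ahead of the robot, y to its left, z up, the work surface at z = 0. Lengths are in m, angles in degrees, forces in N, time in s.
With the tool pointing down it reaches from about 0.4 to 0.825 m from the base axis. Payload 7 kg.
Tool frame: the origin (TCP) lies between the finger pads; the fingertips stand 14 mm ahead of it and the grasp point (between the pads) lies 5 mm behind it (r.tips_ahead is the distance from the TCP to the fingertips, in m); z points along the fingers, y is the direction in which the jaws open and shut (so a half turn about z gives the same grasp; the last joint's range is limited). The gripper opens to 88 mm and grips with 3 to 60 N. Pads are 19 mm wide; open, the fingers measure 130 mm over their backs; the gripper's body (78 mm by 193 mm) begins 47 mm behind the grasp point.
Start: joints at [91.851, 20.546, 0.682, 0, -70.136, -16.507], TCP at [0.171, 0.653, 0.214] pointing down, gripper open.
Joint ranges: [-176.03, 176.03], [-82.01, 121.73], [-58.28, 71.71], [-173.87, 95.51], [-174.79, -0.11], [-173.66, 173.66]. Speed limits (degrees/s): [136.94, 136.94, 172.46, 180, 180, 180].

INTERFACE

Orientations are given as [roll, pitch, yaw] about the fixed x, y, z axes, in that order (R = Rz(yaw) Ry(pitch) Rx(roll)).
In Python, from plant import r gives the robot as it stands.
- The arm moves only by the tool apply_moves, never from a script. Its arguments are lists of equal length, an entry for each row: "slide": the shift along the tool's x, y, z as a fraction of full scale, a list of three; "turn": the turn, a rotation vector about the tool's x, y, z as a fraction of full scale, a list of three; "jaw": the closure, from 0 (fully open) to 1 (shut). In form: {"slide": [[dx, dy, dz], ...], "turn": [[wx, wy, wz], ...], "jaw": [jaw, ...]}. A call has 1 to 8 rows; each row shifts and turns the commanded pose from where the row before left it, along the tool's axes as they then stand; what a row does not reach is not made up. Full scale, the value 1, is 0.1 m for a shift and 1.5 rad for a turn. A row lasts 1/10 s, in which the tool goes at most 50 mm and 8.59 degrees, less where a joint would pass 70% of its speed; a pose out of reach is approached as far as the arm can. A call with a number of a shift or a turn outside -1 to 1 is refused whole. A call with a gripper value outside its range is refused whole. The fingers move at their own pace and stop on an object; "newtons" is the grip in N (left out, the last holds). Time passes only in rows, so rows that do not move let the fingers close. It gives the time, the measured TCP pose, the force and the opening at its end, in the units of the state.
- r.get_state(): the state, without advancing time (a new reading comes with each control period).
- r.capture(name): name is "scene" or "side" or "wrist"; returns a dict with "pixels" (480x640x3 uint8, blue, green, red), "depth" (480x640 float32, m along the optical axis (not along the pixel's ray), 0 where there is no reading), "fx", "fy", "cx", "cy" (pixels), "rvec" (rotation vector, rad) and "tvec" (3), from world to camera coordinates, as OpenCV has them. Camera axes: x right, y down, z forward; pixel columns grow to the right and rows downward; lengths in m; the calibration is good to about 2 mm. A picture is of the moment at which its call begins.
- r.close_job(): hands the job in, once; it reports no verdict.
The state is a dict: "time_s": time; "joints": joint angles; "qd": joint speeds; "joint_torque": joint torques, N m; "tcp_pos": TCP position; "eef_rot": TCP orientation; "contact_force": force on the tool from outside, world axes, zero at the start; "moment": the same for the moment, N m; "gripper_width": finger opening in m.
Only numpy, scipy, OpenCV 4.12 (cv2) and the standard library are available. Lean on these libraries where they do the work, as an engineer would, in place of code of your own. Each camera call takes 0.05 s, during which the arm holds its last target.

TASK

Get this sample carrier ready for me to tighten its clamp screw: first stand the round white jar and the square cardboard carton upright on the floor of its bay, in line with the small amber vial already in there. Then pull the black lock knob up to free the pin, slide the partition to the next hole towards the packed items, and push the knob fully down so that the pin is home in that hole. The knob springs back up if let go, so finish while still holding it fully down, and leave the other things on the bench alone.

Things in the scene. Friction and masses are not known exactly. Their poses are not given: they have to be found in the camera images.
- carrier: Aluminium carrier fixed to the bench, 74 mm wide (its x), 306 mm long (its y, -136 to +170 mm); origin at bench height, z up. Bay at the -y end: floor at z = 6 mm, 64 mm wide between 5 mm side walls with tops at z = 36 mm; end wall's inner face at y = -130 mm, top z = 46 mm. Its other end is the sliding partition.
- partition (a point): Centre of the partition's bay-side face, 37 mm above the bench; the partition is a dark steel plate 62 mm wide, 6 mm thick, its top at z = 66 mm. At carrier y = +50 mm at the start, +25 mm after it is moved one hole; then vial, jar and carton in line along the carrier's y have about 3 mm of length to spare. They fit only in line.
- next_hole (a point): Mouth of the goal hole, carrier x = 0, y = +85 mm, z = 42 mm, in the top of the steel rail (28 mm wide) on the carrier's centre line behind the partition. The rail's 10 mm holes are 25 mm apart, at y = +135, +110 (pin there at the start) and +85 mm.
- carriage (a joint): Slide of partition, saddle, pin and knob together along the rail, m: 0 at the starting hole, grows towards the bay (carrier -y), 0.025 at the next hole. Locked while the pin is in a hole (1 mm of play either way). With the pin out it slides with a few N of friction and pushes the packed items along.
- plunger (a joint): Height of pin and knob, m: 0 fully down (hard stop, pin 12 mm deep in the hole); about 0.004 where the spring leaves it untouched (pin still in the hole); above 0.012 the round-tipped 8 mm pin is clear of the rail; 0.020 upper stop. Spring 800 N/m: about 4 N presses it fully down, about 7 N pulls it clear, 13 N at the upper stop.
- knob: Black upright cylinder knob on the pin, 26 mm diameter, 26 mm tall; origin at the centre of its underside, 70 mm above the bench plus the plunger value, on the carrier's centre line. Below it a steel housing, 22 mm diameter, z = 52 to 66 mm, stands on the saddle (46 mm across the carrier, 32 mm along it, top at z = 52 mm).
- jar: Round white plastic jar with grey screw cap: straight body 56 mm diameter up to 68 mm, cap 53 mm diameter, 85 mm tall in all, about 0.18 kg; origin at the centre of its underside, z up. Stands on the bench at the robot's right.
- carton: Square cardboard carton, 52 x 52 mm, 90 mm tall, about 0.15 kg, rigid; origin at the centre of its underside, x and y along its sides. Stands on the bench at the robot's right.
- vial: Small amber glass jar with black cap, 44 mm diameter, 62 mm tall, already in the bay near its end wall; origin at the centre of its underside. Stays in the bay.
- reagent: Bystander: clear bottle with blue cap, 70 mm diameter, 150 mm tall, origin under its centre. Leave alone.
- tiprack: Bystander: blue tip rack 85 x 120 mm, 57 mm tall, origin under its centre. Leave alone.
- mouse: Bystander: black computer mouse 105 x 60 mm, 30 mm tall, origin under its centre. Leave alone.
Mind the look-alikes: they are no part of the job. Several things have the shape of the jar; the one meant has the colours described above.

How it is judged (in metres and radians):
On the way, in this order (a step that is already met when the one before it is completed fails the run):
1. jar and carton stand upright on the bay floor beside the vial, let go, the partition still at its first hole (x of jar in the frame of carrier between -0.012 and 0.012 m and y of jar in the frame of carrier between -0.13 and 0.05 m and z of jar in the frame of carrier between 0.003 and 0.011 m and angle between each of jar, carton, vial's own z axis and vertical below 0.12 rad and x of carton in the frame of carrier between -0.012 and 0.012 m and y of carton in the frame of carrier between -0.13 and 0.05 m and z of carton in the frame of carrier between 0.003 and 0.011 m and x of vial in the frame of carrier between -0.012 and 0.012 m and y of vial in the frame of carrier between -0.13 and 0.05 m and z of vial in the frame of carrier between 0.003 and 0.011 m and contact force between the fingers and jar below 0.1 N and contact force between the fingers and carton below 0.1 N and value of joint carriage below 0.006 m), for 0.2 s.
2. the knob is pulled up until the pin is clear of the rail (value of joint plunger above 0.0115 m), for 0.05 s.
3. the pin has gone down into the next hole (value of joint carriage between 0.022 and 0.028 m and value of joint plunger below 0.007 m), for 0.1 s.
At the end, for the whole second after the job is handed in: Fingers still on the knob (over 0.5 N), plunger below 2 mm, carriage at 22 to 28 mm; jar, carton and vial upright (0.12 rad) on the bay floor between end wall and partition, within 12 mm of its centre line; jar and carton not touched by the fingers (x of jar in the frame of carrier between -0.012 and 0.012 m and y of jar in the frame of carrier between -0.13 and 0.05 m and z of jar in the frame of carrier between 0.003 and 0.011 m and angle between each of jar, carton, vial's own z axis and vertical below 0.12 rad and x of carton in the frame of carrier between -0.012 and 0.012 m and y of carton in the frame of carrier between -0.13 and 0.05 m and z of carton in the frame of carrier between 0.003 and 0.011 m and x of vial in the frame of carrier between -0.012 and 0.012 m and y of vial in the frame of carrier between -0.13 and 0.05 m and z of vial in the frame of carrier between 0.003 and 0.011 m and contact force between the fingers and jar below 0.1 N and contact force between the fingers and carton below 0.1 N and value of joint carriage between 0.022 and 0.028 m and value of joint plunger below 0.002 m and contact force between the fingers and knob above 0.5 N); the arm keeps its last pose, push and grip.
It fails at once if the reagent is moved by more than 30 mm (distance of reagent from where it was at the start of the episode above 0.03 m).
It fails at once if the tiprack is moved by more than 30 mm (distance of tiprack from where it was at the start of the episode above 0.03 m).
It fails at once if the mouse is moved by more than 30 mm (distance of mouse from where it was at the start of the episode above 0.03 m).
It also fails if it takes over 54 s, if anything falls off the work surface, if the arm or the gripper's body presses on something with over 40 N, if the wrist force passes 120 N, or if a joint passes its speed limit or range.

## Working session

There is one attempt and no reset: what is moved stays moved. The work goes in short steps, Python scripts to look and compute and a tool call to move; the robot and the scene stay as the last step left them, time stands still between calls to the robot, and variables do not carry over. Pictures are saved under pics/ and viewed, and the job is handed in when it is done.

Besides the shell and the picture viewer there is one more tool, called after "Request:" as name(argument=value, ...), one argument or row to a line, values as JSON. apply_moves: Moves the arm, as the interface text tells. Shift numbers are shares of 0.1 m and turn numbers shares of 1.5 rad, none past 1 either way. Its arguments: {"type":"object","properties":{"slide":{"type":"array"},"turn":{"type":"array"},"jaw":{"type":"array"},"newtons":{"type":"number"}},"required":["slide","turn","jaw"]}

```bash
ls; mkdir -p pics
python3 - <<'E'
from plant import r
import cv2, numpy as np, pickle
print(r.get_state())
for n in ["scene","side","wrist"]:
    c=r.capture(n); pickle.dump(c,open(f"pics/{n}0.pkl","wb")); cv2.imwrite(f"pics/{n}0.png",c["pixels"])
    print(n,c["fx"],c["cx"],c["cy"],c["rvec"],c["tvec"])
E
```

```text
pics
{'time_s': 0.0, 'joints': array([ 9.18512586e+01,  2.05910403e+01,  6.35464176e-01, -1.93999890e-02,
       -7.01353493e+01, -1.65082720e+01]), 'qd': array([-0.09971584, -0.02395929, -0.07265197, -0.00465128, -0.01792668,
        0.16208619]), 'joint_torque': array([-7.98453984e-04, -5.82710838e+01,  2.93055135e+01,  6.99728161e+00,
        6.98360396e-03, -1.62211750e-04]), 'tcp_pos': array([0.1706838 , 0.65255614, 0.21274226]), 'eef_rot': array([ 1.79907640e+02, -8.35358357e-03, -1.46636133e+01]), 'contact_force': array([ 0.58341201, -0.29818966,  0.47163988]), 'moment': array([-4.89545762e-02,  2.95511735e-02, -9.06756850e-05]), 'gripper_width': 0.08739254709126297}
scene 531.134998334366 309.09975872280285 240.61793333106854 [ 2.34754679  1.07226019 -0.30665091] [-0.41570426 -0.28060201  1.5398365 ]
side 582.7591364260846 323.1307602667424 228.64341326858292 [ 2.09335801 -0.3698059   0.21941347] [-0.53773733  0.18067632  1.04168823]
wrist 345.5081107211949 315.3157772726091 240.30620790742017 [-1.80311935  2.33568807  0.33024229] [ 0.67364421 -0.03525189  0.39030217]
```

View pics/scene0.png

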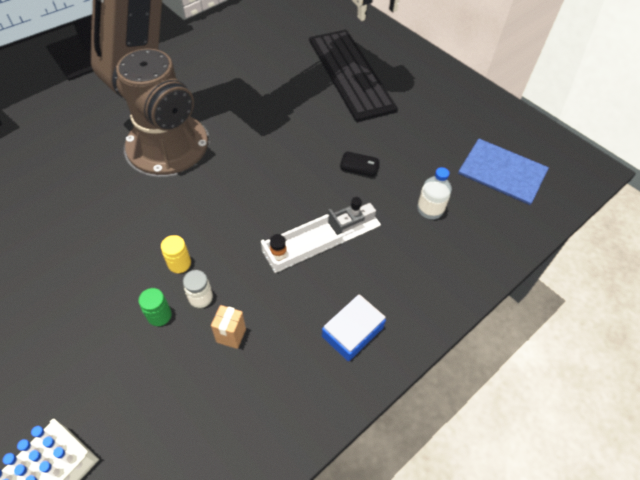

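View pics/side0.png

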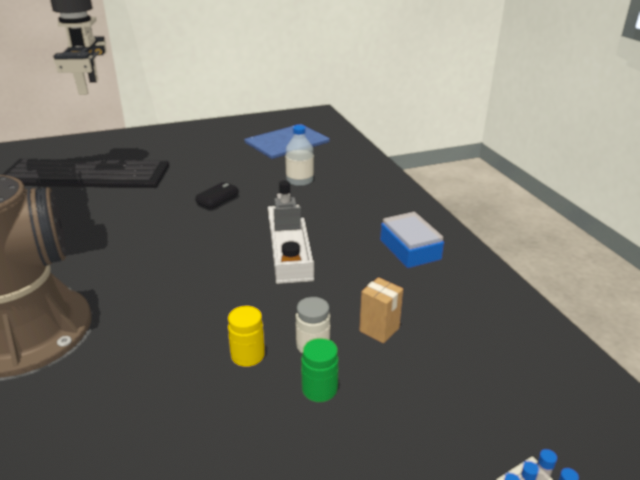

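View pics/wrist0.png

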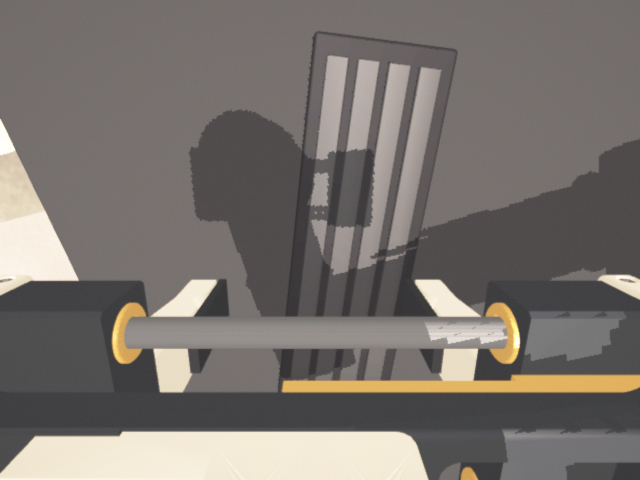

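The scene view shows the jar at (198,289), the carton at (229,327) and the carrier from (265,250) to (380,222). The vial is at (278,245) and the knob at (356,204). The look-alikes are yellow (176,254) and green (155,307). In the side view the jar is at (313,325) and the carton at (381,310). Next I'll measure positions from the depth images.

```bash
cat > h.py <<'E'
import numpy as np, cv2, pickle
from plant import r
def snap(n,tag):
    c=r.capture(n); pickle.dump(c,open(f"pics/{n}{tag}.pkl","wb")); cv2.imwrite(f"pics/{n}{tag}.png",c["pixels"]); return c
def load(n,tag): return pickle.load(open(f"pics/{n}{tag}.pkl","rb"))
def cloud(c):
    d=c["depth"]; v,u=np.mgrid[0:480,0:640]
    P=np.stack([(u-c["cx"])*d/c["fx"],(v-c["cy"])*d/c["fy"],d],-1)
    R=cv2.Rodrigues(np.array(c["rvec"],float))[0]
    W=(P-np.array(c["tvec"]))@R
    W[d<=0]=np.nan
    return W
def proj(c,p):
    q,_=cv2.projectPoints(np.array(p,float).reshape(-1,3),np.array(c["rvec"],float),np.array(c["tvec"],float),np.array([[c["fx"],0,c["cx"]],[0,c["fy"],c["cy"]],[0,0,1]]),None)
    return q.reshape(-1,2)
E
python3 - <<'E'
from h import *
for n in ["scene","side"]:
    c=load(n,"0"); W=cloud(c)
    b={"scene":dict(jar=(180,265,218,310),carton=(208,300,250,352),carrier=(255,195,385,272),yellow=(160,232,194,275),green=(136,285,176,328),mouse=(336,148,384,180),reag=(412,165,456,222),tip=(318,292,392,360)),
       "side":dict(jar=(292,295,334,342),carton=(355,275,405,345),carrier=(262,176,318,282),yellow=(224,304,268,368),green=(298,338,342,402),mouse=(190,178,242,210),reag=(280,122,318,188),tip=(376,208,448,268))}[n]
    for k,(x0,y0,x1,y1) in b.items():
        w=W[y0:y1,x0:x1].reshape(-1,3); bg=w[(np.abs(w[:,2])<.006)]; o=w[w[:,2]>.012]
        zt=np.nanpercentile(o[:,2],98); t=o[o[:,2]>zt-.006]
        print(n,k,len(o),"benchz",np.round(np.nanmedian(bg[:,2]),4),"ztop",np.round(zt,4),"topmean",np.round(t.mean(0),4),"topmid",np.round((t.min(0)+t.max(0))/2,4),"ext",np.round(np.ptp(t,axis=0),4))
        if k in("carton","tip"): print(cv2.minAreaRect((t[:,:2]*1000).astype(np.float32)))
E
```

```text
scene jar 811 benchz 0.0008 ztop 0.0895 topmean [ 0.4806 -0.2098  0.0863] topmid [ 0.4806 -0.2102  0.0883] ext [0.052  0.0528 0.0096]
scene carton 1022 benchz 0.0009 ztop 0.0943 topmean [ 0.6064 -0.2132  0.0913] topmid [ 0.6058 -0.2127  0.0928] ext [0.0685 0.0663 0.0088]
((605.7843627929688, -212.95265197753906), (52.556758880615234, 53.65648651123047), 31.1117000579834)
scene carrier 2359 benchz 0.0013 ztop 0.0997 topmean [0.5622 0.2136 0.1002] topmid [0.561  0.215  0.1002] ext [0.0266 0.0283 0.0118]
scene yellow 769 benchz 0.001 ztop 0.0894 topmean [ 0.375  -0.1964  0.0863] topmid [ 0.403  -0.1956  0.0876] ext [0.1229 0.052  0.0084]
scene green 830 benchz 0.0006 ztop 0.0894 topmean [ 0.4565 -0.3091  0.0862] topmid [ 0.4567 -0.3095  0.0876] ext [0.0544 0.0508 0.0084]
scene mouse 687 benchz 0.0011 ztop 0.0354 topmean [0.4328 0.3613 0.032 ] topmid [0.4354 0.3608 0.0338] ext [0.1    0.0854 0.0087]
scene reag 1134 benchz 0.0013 ztop 0.1527 topmean [0.6604 0.4038 0.151 ] topmid [0.6599 0.405  0.1512] ext [0.0305 0.0317 0.0089]
scene tip 2265 benchz 0.0011 ztop 0.0621 topmean [7.817e-01 7
[... 743 characters left out ...]
.2006  0.0852] topmid [ 0.3632 -0.1994  0.0853] ext [0.0522 0.0536 0.0084]
side green 1983 benchz 0.0005 ztop 0.087 topmean [ 0.451  -0.314   0.0852] topmid [ 0.4516 -0.3113  0.0849] ext [0.052  0.0552 0.0075]
side mouse 651 benchz 0.0005 ztop 0.0328 topmean [0.4239 0.3558 0.0298] topmid [0.4243 0.359  0.0304] ext [0.0986 0.0912 0.0071]
side reag 1560 benchz 0.0006 ztop 0.1496 topmean [0.6542 0.3985 0.1489] topmid [0.6547 0.4004 0.1481] ext [0.0305 0.0356 0.0081]
side tip 2187 benchz 0.0003 ztop 0.0595 topmean [ 0.7745 -0.0041  0.0571] topmid [0.7757 0.     0.0576] ext [0.0866 0.1213 0.0082]
((775.8172607421875, 0.2610054016113281), (83.48844146728516, 119.57192993164062), 2.929813861846924)
```

```bash
python3 - <<'E'
from h import *
for n,(x0,y0,x1,y1) in dict(scene=(245,185,395,285),side=(240,160,340,290)).items():
    c=load(n,"0"); cv2.imwrite(f"pics/{n}_crop.png",cv2.resize(c["pixels"][y0:y1,x0:x1],None,fx=5 if n=="scene" else 4.5,fy=5 if n=="scene" else 4.5,interpolation=cv2.INTER_CUBIC))
E
python3 - <<'E'
from h import *
from scipy.optimize import least_squares
for n,(x0,y0,x1,y1) in dict(scene=(255,195,385,272),side=(262,176,318,282)).items():
    c=load(n,"0"); W=cloud(c)[y0:y1,x0:x1].reshape(-1,3)
    print(np.round(-cv2.Rodrigues(np.array(c["rvec"]))[0].T@np.array(c["tvec"]),3))
    o=W[(W[:,2]>.015)]; m=cv2.minAreaRect((o[(o[:,2]<.045)][:,:2]*1000).astype(np.float32)); print(n,"all",m)
    # restrict to the bay by side wall height
    wt=W[(W[:,2]>.03)&(W[:,2]<.042)]
    m=cv2.minAreaRect((wt[:,:2]*1000).astype(np.float32)); print("walls",m)
    v=W[(W[:,2]>.062)&(W[:,2]<.074)]; v=v[v[:,1]<.1]; print("vial top",v.mean(0),(v.min(0)+v.max(0))/2,np.ptp(v,axis=0))
    k=W[W[:,2]>.092]; print("knob",k.mean(0),(k.min(0)+k.max(0))/2,np.ptp(k,axis=0))
E
```

```text
[ 1.083 -0.418  1.129]
scene all ((540.3989868164062, 121.2059326171875), (302.46875, 78.46017456054688), 77.0958251953125)
walls ((540.3778076171875, 121.21078491210938), (302.46875, 78.4166259765625), 77.0958251953125)
vial top [0.51043277 0.00491451 0.06826431] [0.50915541 0.0066174  0.06797468] [0.03972482 0.04018705 0.01126834]
knob [0.56233989 0.21312039 0.09980573] [0.56099324 0.2149633  0.0990541 ] [0.02655609 0.02834364 0.01402184]
[ 0.223 -0.931  0.701]
side all ((564.8323364257812, 183.58810424804688), (453.3048400878906, 93.77071380615234), 70.88990020751953)
walls ((534.484375, 111.64910888671875), (294.9094543457031, 74.0705795288086), 77.16764831542969)
vial top [ 0.50385378 -0.00066978  0.06738884] [0.50517167 0.0013817  0.06700269] [0.03992666 0.04127267 0.00998035]
knob [0.55591488 0.2083731  0.09872819] [0.55649991 0.21038911 0.09793636] [0.0250752  0.02883655 0.01048603]
```

View pics/scene_crop.png

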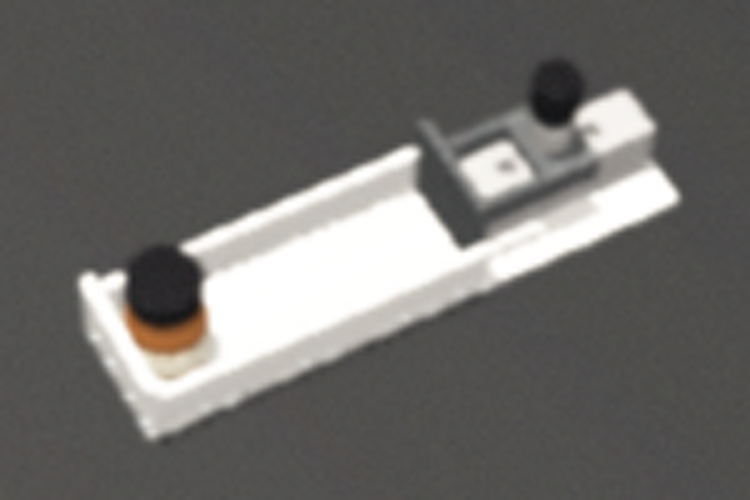

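```bash
cat >> h.py <<'E'
from scipy.spatial.transform import Rotation as Ro
def plan(target, yaw, n=None, start=None):
    """rows for straight move to target xyz, yaw deg (tool down), printed rounded; simulates commanded result"""
    s=r.get_state()
    p=np.array(start[0] if start else s["tcp_pos"],float)
    R=Ro.from_euler("xyz",start[1] if start else s["eef_rot"],degrees=True)
    Rt=Ro.from_euler("xyz",[180,0,yaw],degrees=True)
    t=np.array(target,float)
    rv=(R.inv()*Rt).as_rotvec(); 
    nn=max(int(np.ceil(np.linalg.norm(t-p)/.048)),int(np.ceil(np.linalg.norm(rv)/.145)),1)
    n=max(n or 1,nn)
    S=[];T=[]
    for i in range(n):
        d=R.inv().apply((t-p)/(n-i)); sl=np.round(d/.1,3)
        w=(R.inv()*Rt).as_rotvec()/(n-i); tw=np.round(w/1.5,3)
        S.append(sl.tolist());T.append(tw.tolist())
        p=p+R.apply(sl*.1); R=R*Ro.from_rotvec(tw*1.5)
    for i in range(0,n,8): print('"slide":',S[i:i+8],'\n"turn":',T[i:i+8])
    print("end",np.round(p,4),np.round(R.as_euler("xyz",degrees=True),2))
E
python3 - <<'E'
from h import *
c=load("wrist","0"); R=cv2.Rodrigues(np.array(c["rvec"]))[0]; p=-R.T@c["tvec"]; s=r.get_state()
Rt=Ro.from_euler("xyz",s["eef_rot"],degrees=True)
print("cam in tool",Rt.inv().apply(p-s["tcp_pos"]),"axes cols",np.round(Rt.as_matrix().T@R.T,3))
plan([0.45,0.12,0.33],-102.9)
E
```

```text
cam in tool [ 0.07460795  0.0008437  -0.17112285] axes cols [[ 0.    -0.961 -0.278]
 [ 1.     0.    -0.   ]
 [ 0.    -0.278  0.961]]
"slide": [[0.312, 0.342, -0.09], [0.35, 0.303, -0.09], [0.383, 0.259, -0.089], [0.411, 0.212, -0.09], [0.433, 0.162, -0.089], [0.45, 0.11, -0.09], [0.459, 0.056, -0.089], [0.463, 0.001, -0.09]] 
"turn": [[0.0, -0.0, 0.079], [0.0, -0.0, 0.079], [0.0, -0.0, 0.079], [0.0, -0.0, 0.079], [0.0, -0.0, 0.079], [0.0, -0.0, 0.079], [0.0, -0.0, 0.079], [0.0, -0.0, 0.079]]
"slide": [[0.46, -0.053, -0.089], [0.45, -0.107, -0.09], [0.434, -0.16, -0.089], [0.413, -0.21, -0.09], [0.384, -0.257, -0.089]] 
"turn": [[0.0, -0.0, 0.079], [0.0, -0.0, 0.079], [0.0, -0.0, 0.079], [0.0, -0.0, 0.079], [-0.0, -0.001, 0.079]]
end [0.45 0.12 0.33] [-1.8000e+02  2.0000e-02 -1.0292e+02]
```

Run:
```python
from h import *
plan([0.568,0.25,0.36],-102.9)
```

```text
"slide": [[0.374, 0.222, -0.113], [0.398, 0.177, -0.113], [0.416, 0.128, -0.113], [0.428, 0.078, -0.113], [0.434, 0.027, -0.113], [0.435, -0.024, -0.113], [0.429, -0.075, -0.113], [0.417, -0.126, -0.112]] 
"turn": [[0.0, -0.0, 0.079], [0.0, -0.0, 0.079], [0.0, -0.0, 0.079], [0.0, -0.0, 0.079], [0.0, -0.0, 0.079], [0.0, -0.0, 0.079], [0.0, -0.0, 0.079], [0.0, -0.0, 0.079]]
"slide": [[0.399, -0.174, -0.113], [0.375, -0.22, -0.112], [0.347, -0.263, -0.113], [0.313, -0.302, -0.112], [0.276, -0.336, -0.113]] 
"turn": [[0.0, -0.0, 0.079], [0.0, -0.0, 0.079], [0.0, -0.0, 0.079], [0.0, -0.0, 0.079], [-0.0, -0.001, 0.079]]
end [0.568 0.25  0.36 ] [-1.8000e+02  2.0000e-02 -1.0292e+02]
```

Request:
apply_moves(
  slide=[
    [0.374, 0.222, -0.113],
    [0.398, 0.177, -0.113],
    [0.416, 0.128, -0.113],
    [0.428, 0.078, -0.113],
    [0.434, 0.027, -0.113],
    [0.435, -0.024, -0.113],
    [0.429, -0.075, -0.113],
    [0.417, -0.126, -0.112],
  ],
  turn=[
    [0, 0, 0.079],
    [0, 0, 0.079],
    [0, 0, 0.079],
    [0, 0, 0.079],
    [0, 0, 0.079],
    [0, 0, 0.079],
    [0, 0, 0.079],
    [0, 0, 0.079],
  ],
  jaw=[0, 0, 0, 0, 0, 0, 0, 0],
)

```text
time_s: 0.95
tcp_pos: [0.4162, 0.4035, 0.3044]
eef_rot: [180.0, 0.0, -69.2]
contact_force: [1.0, -0.2, 1.3]
gripper_width: 0.0877
```

Request:
apply_moves(
  slide=[
    [0.399, -0.174, -0.113],
    [0.375, -0.22, -0.112],
    [0.347, -0.263, -0.113],
    [0.313, -0.302, -0.112],
    [0.276, -0.336, -0.113],
    [0, 0, 0],
    [0, 0, 0],
  ],
  turn=[
    [0, 0, 0.079],
    [0, 0, 0.079],
    [0, 0, 0.079],
    [0, 0, 0.079],
    [0, 0, 0.079],
    [0, 0, 0],
    [0, 0, 0],
  ],
  jaw=[0, 0, 0, 0, 0, 0, 0],
)

```text
time_s: 1.65
tcp_pos: [0.5686, 0.2492, 0.3598]
eef_rot: [180.0, -0.0, -103.0]
contact_force: [-0.7, -0.5, -0.0]
gripper_width: 0.0878
```

Run:
```python
from h import *
s=r.get_state(); print(s["time_s"],s["tcp_pos"],s["eef_rot"],s["joints"])
snap("wrist","1")
```

```text
1.65 [0.56858481 0.24920469 0.35976235] [ 1.79963809e+02 -1.75879678e-02 -1.03024325e+02] [ 4.16508709e+01  1.23328740e+01  7.91031529e+00 -1.94152003e-02
 -8.56127174e+01 -5.46737103e+01]
```

View pics/wrist1.png

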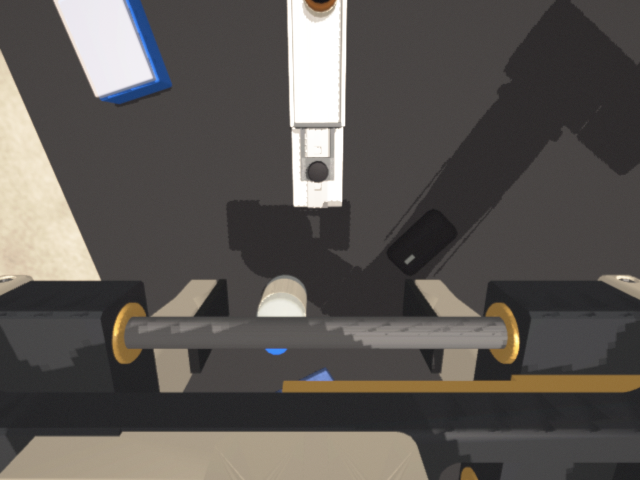

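The wrist view shows the knob at (317,171), with the carrier nearly vertical in the image and the vial cut off at the top. The mouse is at (422,242) and the reagent lies between the fingers but well below them. I'll step forward along tool x to see the whole bay.

Request:
apply_moves(
  slide=[
    [0.4, 0, 0],
    [0.4, 0, 0],
    [0.2, 0, 0],
    [0, 0, 0],
    [0, 0, 0],
  ],
  turn=[
    [0, 0, 0],
    [0, 0, 0],
    [0, 0, 0],
    [0, 0, 0],
    [0, 0, 0],
  ],
  jaw=[0, 0, 0, 0, 0],
)

```text
time_s: 2.2
tcp_pos: [0.5453, 0.1533, 0.3604]
eef_rot: [-180.0, 0.0, -102.9]
contact_force: [0.4, -0.1, 0.2]
gripper_width: 0.0878
```

Run:
```python
from h import *
s=r.get_state(); print(s["time_s"],s["tcp_pos"],s["eef_rot"])
c=snap("wrist","2"); W=cloud(c)
cv2.imwrite("pics/wrist2c.png",cv2.resize(c["pixels"][0:260,230:410],None,fx=2.3,fy=2.3))
for c,nm in((load("wrist","1"),"w1"),(c,"w2")):
    W=cloud(c)[0:285].reshape(-1,3); W=W[np.isfinite(W[:,0])]
    b=W[np.abs(W[:,2])<.01]; print(nm,"bench",np.median(b[:,2]))
    reg=W[(abs(W[:,0]-.535)<.09)&(W[:,1]<.30)&(W[:,1]>-.1)]
    k=reg[(reg[:,2]>.09)&(reg[:,2]<.11)&(reg[:,1]>.15)]; print("knob",k.mean(0),(k.min(0)+k.max(0))/2,np.ptp(k,axis=0))
    v=reg[(reg[:,2]>.06)&(reg[:,2]<.075)&(reg[:,1]<.06)]; 
    if len(v): print("vial",v.mean(0),(v.min(0)+v.max(0))/2,np.ptp(v,axis=0))
    wt=reg[(reg[:,2]>.03)&(reg[:,2]<.05)]; print("walls",cv2.minAreaRect((wt[:,:2]*1000).astype(np.float32)))
    al=reg[(reg[:,2]>.004)&(reg[:,2]<.05)]; print("all",cv2.minAreaRect((al[:,:2]*1000).astype(np.float32)))
```

```text
2.2 [0.54530603 0.1533187  0.36044893] [-1.79985882e+02  3.88575377e-02 -1.02871604e+02]
w1 bench 0.00035243850885499975
knob [0.55686493 0.21240587 0.10030423] [0.5569254  0.21259813 0.09715629] [0.02503613 0.02542737 0.01160783]
vial [0.50982365 0.02254155 0.06163293] [0.50983705 0.02215005 0.0614488 ] [0.0114505  0.00279811 0.00274054]
walls ((540.0467529296875, 138.7010955810547), (261.50445556640625, 74.09318542480469), 77.3802490234375)
all ((512.381103515625, 143.3995819091797), (275.4676818847656, 130.29917907714844), 77.31609344482422)
w2 bench 0.0003493859831834336
knob [0.55649372 0.21126734 0.09993745] [0.55651055 0.21234948 0.09654826] [0.02522319 0.02564753 0.01295738]
vial [0.50502488 0.00403953 0.06805768] [0.50497398 0.00374508 0.06547901] [0.03930285 0.03922983 0.01094863]
walls ((535.9205932617188, 119.74534606933594), (300.788818359375, 74.08525085449219), 77.28751373291016)
all ((538.544677734375, 131.0550079345703), (323.8240966796875, 75.26184844970703), 77.00137329101562)
```

View pics/wrist2c.png

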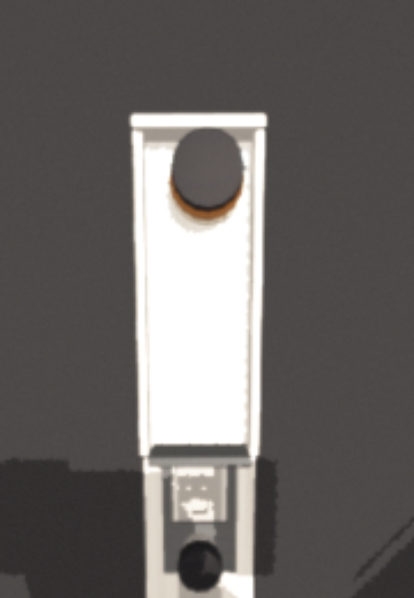

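Run:
```python
from h import *
plan([0.547,-0.115,0.30],-126)
```

```text
"slide": [[0.436, -0.102, 0.1], [0.428, -0.131, 0.1], [0.418, -0.16, 0.1], [0.407, -0.188, 0.1], [0.393, -0.215, 0.1], [0.378, -0.24, 0.101]] 
"turn": [[0.0, 0.0, 0.045], [0.0, 0.0, 0.045], [0.0, 0.0, 0.045], [0.0, 0.0, 0.045], [0.0, 0.0, 0.045], [0.0, 0.0, 0.044]]
end [ 0.5469 -0.115   0.3   ] [ 1.7999e+02  1.0000e-02 -1.2597e+02]
```

Request:
apply_moves(
  slide=[
    [0.436, -0.102, 0.1],
    [0.428, -0.131, 0.1],
    [0.418, -0.16, 0.1],
    [0.407, -0.188, 0.1],
    [0.393, -0.215, 0.1],
    [0.378, -0.24, 0.101],
    [0, 0, 0],
    [0, 0, 0],
  ],
  turn=[
    [0, 0, 0.045],
    [0, 0, 0.045],
    [0, 0, 0.045],
    [0, 0, 0.045],
    [0, 0, 0.045],
    [0, 0, 0.044],
    [0, 0, 0],
    [0, 0, 0],
  ],
  jaw=[0, 0, 0, 0, 0, 0, 0, 0],
)

```text
time_s: 3.05
tcp_pos: [0.5471, -0.1161, 0.2993]
eef_rot: [179.9, -0.1, -126.1]
contact_force: [0.7, 0.4, -0.2]
gripper_width: 0.0875
```

Run:
```python
from h import *
s=r.get_state(); print(s["time_s"],s["tcp_pos"],s["eef_rot"])
c=snap("wrist","3"); W=cloud(c)[0:285].reshape(-1,3); W=W[np.isfinite(W[:,0])]
for nm,x,y,h in(("jar",.477,-.213,.085),("carton",.602,-.214,.09)):
    k=W[(np.hypot(W[:,0]-x,W[:,1]-y)<.05)&(W[:,2]>h-.006)]; print(nm,k.mean(0),(k.min(0)+k.max(0))/2,np.ptp(k,axis=0),cv2.minAreaRect((k[:,:2]*1000).astype(np.float32)))
    print(proj(c,k.mean(0)))
```

```text
3.05 [ 0.54711655 -0.11614209  0.29926752] [ 1.79929557e+02 -5.42472989e-02 -1.26088475e+02]
jar [ 0.47600166 -0.21200655  0.08519508] [ 0.4761285  -0.21180618  0.08385979] [0.05226311 0.05202812 0.00910995] ((476.3668518066406, -211.83999633789062), (51.70766830444336, 51.646873474121094), 61.569061279296875)
[[315.90129837  96.65375455]]
carton [ 0.59678426 -0.20984487  0.15416374] [ 0.60089321 -0.21405511  0.23596831] [0.06937996 0.07035927 0.30349172] ((595.7413330078125, -205.20506286621094), (52.060909271240234, 75.3916244506836), 31.519315719604492)
[[209.40242727 174.25373588]]
```

View pics/wrist3.png

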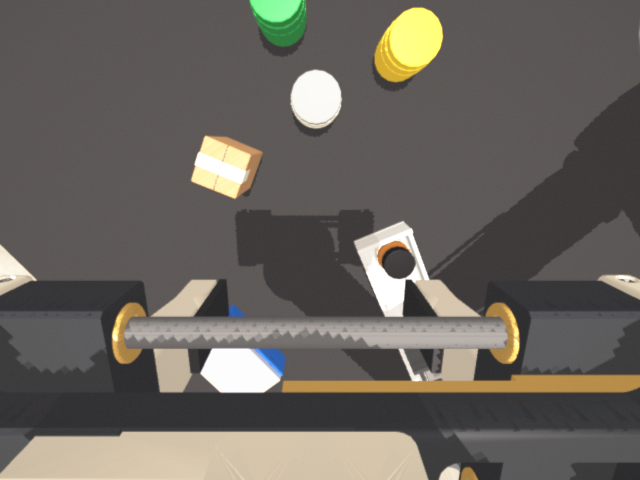

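The wrist view shows the jar top at (316,97), the carton at (226,167), green at (278,20) and yellow at (408,45). The jar's position (0.476, -0.212, top at 0.085) fits what is expected.

Run:
```python
from h import *
plan([0.476,-0.212,0.17],-126)
plan([0.476,-0.212,0.050],-126,start=([0.476,-.212,.17],[180,0,-126]))
```

```text
"slide": [[0.3, 0.002, 0.324], [0.3, 0.002, 0.325], [0.3, 0.002, 0.324], [0.301, 0.002, 0.325]] 
"turn": [[0.0, -0.0, -0.0], [0.0, -0.0, -0.0], [0.0, -0.0, -0.0], [0.0, -0.0, -0.0]]
end [ 0.476  -0.2121  0.17  ] [ 1.7996e+02 -2.0000e-02 -1.2600e+02]
"slide": [[0.0, -0.0, 0.4], [-0.0, -0.0, 0.4], [-0.0, -0.0, 0.4]] 
"turn": [[0.0, 0.0, 0.0], [-0.0, -0.0, -0.0], [-0.0, -0.0, -0.0]]
end [ 0.476 -0.212  0.05 ] [ 180.    0. -126.]
```

Request:
apply_moves(
  slide=[
    [0.3, 0.002, 0.324],
    [0.3, 0.002, 0.325],
    [0.3, 0.002, 0.324],
    [0.3, 0.002, 0.325],
    [0, 0, 0],
    [0, 0, 0],
  ],
  turn=[
    [0, 0, 0],
    [0, 0, 0],
    [0, 0, 0],
    [0, 0, 0],
    [0, 0, 0],
    [0, 0, 0],
  ],
  jaw=[0, 0, 0, 0, 0, 0],
)

```text
time_s: 3.7
tcp_pos: [0.4761, -0.2118, 0.1703]
eef_rot: [180.0, -0.0, -126.0]
contact_force: [0.4, 0.0, 1.2]
gripper_width: 0.0877
```

Request:
apply_moves(
  slide=[
    [0, 0, 0.3],
    [0, 0, 0.3],
    [0, 0, 0.3],
    [0, 0, 0.2],
    [0, 0, 0.1],
    [0, 0, 0],
    [0, 0, 0],
  ],
  turn=[
    [0, 0, 0],
    [0, 0, 0],
    [0, 0, 0],
    [0, 0, 0],
    [0, 0, 0],
    [0, 0, 0],
    [0, 0, 0],
  ],
  jaw=[0, 0, 0, 0, 0, 0, 0],
)

```text
time_s: 4.4
tcp_pos: [0.4772, -0.2121, 0.0516]
eef_rot: [-179.9, 0.0, -126.0]
contact_force: [-0.1, -0.1, -0.1]
gripper_width: 0.0877
```

Request:
apply_moves(
  slide=[
    [0, 0, 0],
    [0, 0, 0],
    [0, 0, 0],
    [0, 0, 0],
    [0, 0, 0],
    [0, 0, 0],
    [0, 0, 0],
    [0, 0, 0],
  ],
  turn=[
    [0, 0, 0],
    [0, 0, 0],
    [0, 0, 0],
    [0, 0, 0],
    [0, 0, 0],
    [0, 0, 0],
    [0, 0, 0],
    [0, 0, 0],
  ],
  jaw=[0.5, 0.5, 0.5, 0.5, 0.5, 0.5, 0.5, 0.5],
  newtons=15,
)

```text
time_s: 5.2
tcp_pos: [0.4758, -0.2127, 0.0506]
eef_rot: [-180.0, 0.0, -126.0]
contact_force: [-0.5, -0.9, 3.4]
gripper_width: 0.0553
```

Run:
```python
from h import *
plan([0.5217,0.0579,0.19],-102.8,start=([0.476,-.212,.19],[180,0,-126]))
```

```text
"slide": [[-0.409, 0.203, 0.0], [-0.421, 0.175, 0.0], [-0.432, 0.146, 0.0], [-0.441, 0.116, 0.0], [-0.448, 0.086, 0.0], [-0.453, 0.056, 0.0]] 
"turn": [[0.0, 0.0, -0.045], [-0.0, 0.0, -0.045], [-0.0, 0.0, -0.045], [-0.0, 0.0, -0.045], [-0.0, 0.0, -0.045], [-0.0, 0.0, -0.045]]
end [0.5217 0.0579 0.19  ] [ 180.     0.  -102.8]
```

Request:
apply_moves(
  slide=[
    [0, 0, -0.1],
    [0, 0, -0.3],
    [0, 0, -0.4],
    [0, 0, -0.4],
    [0, 0, -0.2],
    [0, 0, 0],
  ],
  turn=[
    [0, 0, 0],
    [0, 0, 0],
    [0, 0, 0],
    [0, 0, 0],
    [0, 0, 0],
    [0, 0, 0],
  ],
  jaw=[0.5, 0.5, 0.5, 0.5, 0.5, 0.5],
  newtons=20,
)

```text
time_s: 5.8
tcp_pos: [0.4772, -0.2128, 0.1941]
eef_rot: [-179.7, 0.2, -126.0]
contact_force: [-0.1, 0.0, -2.5]
gripper_width: 0.0546
```

Request:
apply_moves(
  slide=[
    [-0.2, 0.1, 0],
    [-0.409, 0.203, 0],
    [-0.421, 0.175, 0],
    [-0.432, 0.146, 0],
    [-0.441, 0.116, 0],
    [-0.448, 0.086, 0],
    [-0.253, 0, 0],
    [0, 0, 0],
  ],
  turn=[
    [0, 0, 0],
    [0, 0, -0.045],
    [0, 0, -0.045],
    [0, 0, -0.045],
    [0, 0, -0.045],
    [0, 0, -0.045],
    [0, 0, -0.045],
    [0, 0, 0],
  ],
  jaw=[0.5, 0.5, 0.5, 0.5, 0.5, 0.5, 0.5, 0.5],
)

```text
time_s: 6.6
tcp_pos: [0.5247, 0.0614, 0.1891]
eef_rot: [179.9, -0.0, -102.5]
contact_force: [-0.2, -0.9, -2.6]
gripper_width: 0.055
```

Run:
```python
from h import *
s=r.get_state(); print(s["time_s"],s["tcp_pos"],s["eef_rot"],s["contact_force"])
c=snap("wrist","4")
plan([0.5217,0.0579,0.13],-102.8)
```

```text
6.6 [0.52471032 0.0614001  0.18907289] [ 1.79899767e+02 -3.97142979e-02 -1.02529985e+02] [-0.15285667 -0.93219944 -2.60684584]
"slide": [[0.012, 0.009, 0.295], [0.012, 0.009, 0.295]] 
"turn": [[0.001, -0.0, 0.001], [0.001, -0.001, 0.0]]
end [0.5217 0.0579 0.13  ] [-1.7996e+02  2.0000e-02 -1.0278e+02]
```

View pics/wrist4.png

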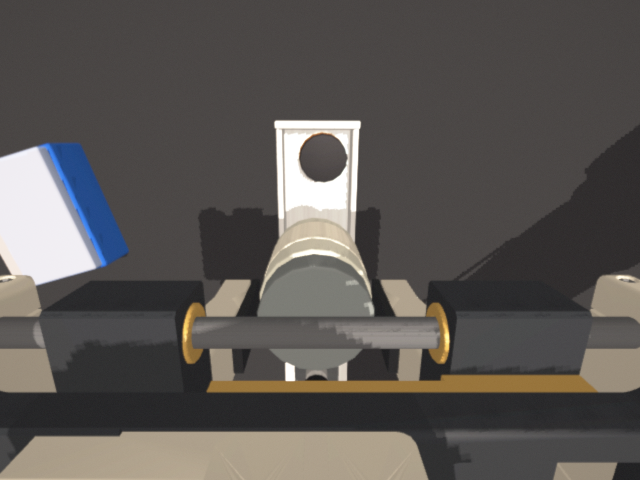

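The wrist view shows the jar upright in the jaws with its cap centred at (317,305). The carrier end is centred at u=318, so it is laterally aligned, and the vial is at (323,157). I'll check the offsets in numbers before lowering.

Run:
```python
from h import *
c=load("wrist","4"); W=cloud(c)[0:310].reshape(-1,3); W=W[np.isfinite(W[:,0])]
o=np.array([.5323,.1047]); a=np.deg2rad(-12.8); ex=np.array([np.cos(a),np.sin(a)]); ey=np.array([-np.sin(a),np.cos(a)])
X=(W[:,:2]-o)@ex; Y=(W[:,:2]-o)@ey; Z=W[:,2]
m=(Z>.02)&(Z<.05)&(Y<-.09)&(abs(X)<.06); print("wall x",X[m].min(),X[m].max(),"end y",Y[m].min())
m=(Z>.058)&(Z<.075)&(Y<-.05)&(abs(X)<.06); print("vial",(X[m].min()+X[m].max())/2,(Y[m].min()+Y[m].max())/2, np.ptp(X[m]),np.ptp(Y[m]))
m=(Z>.135)&(Z<.24)&(abs(X)<.031)&(Y<.02); print("jar x",X[m].min(),X[m].max(),"y",Y[m].min(),Z[m].max())
s=r.get_state(); print("tcp carrier",(s["tcp_pos"][:2]-o)@ex,(s["tcp_pos"][:2]-o)@ey)
```

```text
wall x -0.036684109902267156 0.03740102738735864 end y -0.13501145375225954
vial -0.004130993782214008 -0.1047845510300291 0.038914728194031425 0.039621481603063655
jar x -0.030981444091641882 0.03098012710516636 y -0.07221864174253709 0.23712995264654277
tcp carrier 0.0019127267711934292 -0.045489434024674216
```

Request:
apply_moves(
  slide=[
    [0.012, 0.009, 0.3],
    [0.012, 0.009, 0.3],
    [0, 0, 0.2],
    [0, 0, 0.2],
    [0, 0, 0.1],
    [0, 0, 0.05],
    [0, 0, 0],
    [0, 0, 0],
  ],
  turn=[
    [0, 0, 0.001],
    [0, 0, 0.001],
    [0, 0, 0],
    [0, 0, 0],
    [0, 0, 0],
    [0, 0, 0],
    [0, 0, 0],
    [0, 0, 0],
  ],
  jaw=[0.5, 0.5, 0.5, 0.5, 0.5, 0.5, 0.5, 0.5],
)

```text
time_s: 7.45
tcp_pos: [0.523, 0.0566, 0.0761]
eef_rot: [-180.0, 0.0, -103.0]
contact_force: [0.3, 1.1, -2.0]
gripper_width: 0.0548
```

Request:
apply_moves(
  slide=[
    [0, 0.01, 0.08],
    [0, 0, 0.06],
    [0, 0, 0.03],
    [0, 0, 0.01],
    [0, 0, 0],
    [0, 0, 0],
  ],
  turn=[
    [0, 0, 0],
    [0, 0, 0],
    [0, 0, 0],
    [0, 0, 0],
    [0, 0, 0],
    [0, 0, 0],
  ],
  jaw=[0.5, 0.5, 0.5, 0.5, 0.5, 0.5],
)

```text
time_s: 8.05
tcp_pos: [0.5217, 0.0569, 0.0575]
eef_rot: [-180.0, 0.0, -103.0]
contact_force: [0.0, -0.7, -1.3]
gripper_width: 0.0552
```

Request:
apply_moves(
  slide=[
    [0, 0, 0.01],
    [0, 0, 0],
    [0, 0, 0],
    [0, 0, 0],
    [0, 0, 0],
    [0, 0, 0],
    [0, 0, 0],
  ],
  turn=[
    [0, 0, 0],
    [0, 0, 0],
    [0, 0, 0],
    [0, 0, 0],
    [0, 0, 0],
    [0, 0, 0],
    [0, 0, 0],
  ],
  jaw=[0.5, 0.5, 0.3, 0.2, 0.1, 0.05, 0.05],
)

```text
time_s: 8.75
tcp_pos: [0.5216, 0.0569, 0.0564]
eef_rot: [-180.0, -0.0, -103.0]
contact_force: [-0.0, 0.2, -0.2]
gripper_width: 0.0824
```

Request:
apply_moves(
  slide=[
    [0, 0, 0],
    [0, 0, -0.2],
    [0, 0, -0.4],
    [0, 0, -0.5],
    [0, 0, -0.5],
    [0, 0, -0.4],
  ],
  turn=[
    [0, 0, 0],
    [0, 0, 0],
    [0, 0, 0],
    [0, 0, 0],
    [0, 0, 0],
    [0, 0, 0],
  ],
  jaw=[0, 0, 0, 0, 0, 0],
)

```text
time_s: 9.35
tcp_pos: [0.5218, 0.0568, 0.2597]
eef_rot: [-179.9, 0.1, -103.0]
contact_force: [-0.4, 0.8, -1.1]
gripper_width: 0.0878
```

Run:
```python
from h import *
c=snap("scene","5")
c=c["pixels"]; cv2.imwrite("pics/scene5c.png",cv2.resize(c[185:365,175:405],None,fx=3,fy=3))
plan([0.65,-0.115,0.30],-148.3)
```

```text
"slide": [[0.233, -0.268, -0.054], [0.195, -0.296, -0.055], [0.155, -0.32, -0.055], [0.111, -0.337, -0.055], [0.066, -0.349, -0.055], [0.02, -0.354, -0.056]] 
"turn": [[-0.001, 0.001, 0.088], [-0.001, 0.001, 0.088], [-0.001, 0.001, 0.088], [-0.001, 0.001, 0.088], [-0.001, 0.001, 0.088], [-0.0, 0.001, 0.088]]
end [ 0.65  -0.115  0.3  ] [-1.7996e+02 -3.0000e-02 -1.4833e+02]
```

View pics/scene5c.png

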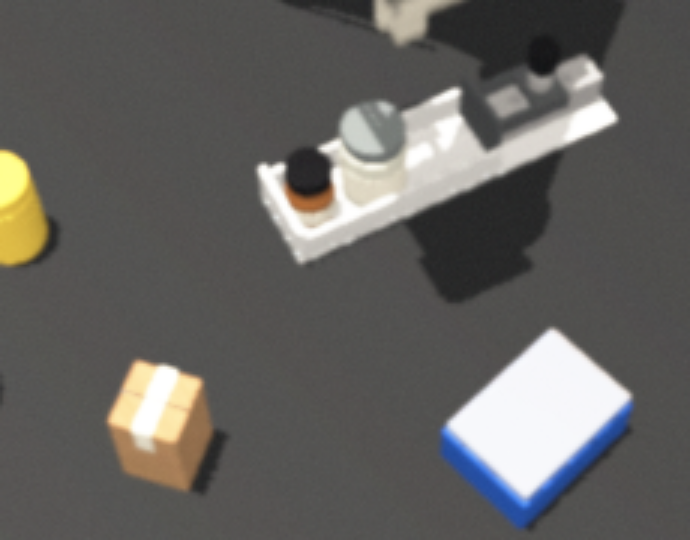

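The jar stands upright in the bay beside the vial, at (372,150) in the crop. Next I'll refine the carton's pose from the earlier wrist image.

Run:
```python
from h import *
c=load("wrist","3"); W=cloud(c)[0:285].reshape(-1,3); W=W[np.isfinite(W[:,0])]
k=W[(np.hypot(W[:,0]-.602,W[:,1]+.214)<.05)&(W[:,2]>.084)&(W[:,2]<.1)]
(cx,cy),sz,an=cv2.minAreaRect((k[:,:2]*1000).astype(np.float32)); print(k.mean(0),cx,cy,sz,an)
plan([cx/1000,cy/1000,0.20],an-180)
```

```text
[ 0.60072685 -0.21513952  0.09036244] 601.6976928710938 -214.91766357421875 (52.060909271240234, 52.60450744628906) 31.519315719604492
"slide": [[0.355, -0.193, 0.095], [0.33, -0.232, 0.095], [0.301, -0.269, 0.096], [0.269, -0.301, 0.095], [0.233, -0.33, 0.095], [0.194, -0.354, 0.095], [0.153, -0.374, 0.095]] 
"turn": [[-0.001, 0.001, 0.076], [-0.001, 0.001, 0.076], [-0.001, 0.001, 0.076], [-0.001, 0.001, 0.075], [-0.001, 0.0, 0.076], [-0.0, 0.001, 0.075], [-0.001, 0.0, 0.076]]
end [ 0.6017 -0.215   0.2   ] [ 1.7997e+02  4.0000e-02 -1.4850e+02]
```

Request:
apply_moves(
  slide=[
    [0.355, -0.193, 0.095],
    [0.33, -0.232, 0.095],
    [0.301, -0.269, 0.096],
    [0.269, -0.301, 0.095],
    [0.233, -0.33, 0.095],
    [0.194, -0.354, 0.095],
    [0.153, -0.374, 0.095],
    [0, 0, 0],
  ],
  turn=[
    [0, 0, 0.076],
    [0, 0, 0.076],
    [0, 0, 0.076],
    [0, 0, 0.075],
    [0, 0, 0.076],
    [0, 0, 0.075],
    [0, 0, 0.076],
    [0, 0, 0],
  ],
  jaw=[0, 0, 0, 0, 0, 0, 0, 0],
)

```text
time_s: 10.2
tcp_pos: [0.5973, -0.2191, 0.187]
eef_rot: [179.9, -0.2, -149.0]
contact_force: [0.2, 0.5, -0.1]
gripper_width: 0.0873
```

Request:
apply_moves(
  slide=[
    [0, 0, 0],
    [0, 0, 0],
    [0, 0, 0],
  ],
  turn=[
    [0, 0, 0],
    [0, 0, 0],
    [0, 0, 0],
  ],
  jaw=[0, 0, 0],
)

```text
time_s: 10.5
tcp_pos: [0.598, -0.2144, 0.1904]
eef_rot: [-180.0, 0.0, -148.5]
contact_force: [0.2, 1.1, 0.4]
gripper_width: 0.0876
```

Run:
```python
from h import *
s=r.get_state(); print(s["time_s"],s["tcp_pos"],s["eef_rot"])
c=snap("wrist","6"); W=cloud(c).reshape(-1,3); W=W[np.isfinite(W[:,0])]
k=W[(np.hypot(W[:,0]-.602,W[:,1]+.214)<.05)&(W[:,2]>.05)&(W[:,2]<.1)]
print(cv2.minAreaRect((k[:,:2]*1000).astype(np.float32)))
plan([.6015,-.215,0.11],-148.5)
```

```text
10.5 [ 0.59795617 -0.21437029  0.19038436] [-1.79972607e+02  4.46618843e-02 -1.48458557e+02]
((601.5452880859375, -215.35107421875), (51.901710510253906, 52.276100158691406), 31.690763473510742)
"slide": [[-0.013, -0.012, 0.402], [-0.013, -0.011, 0.403]] 
"turn": [[-0.0, 0.0, 0.0], [-0.0, 0.001, 0.001]]
end [ 0.6015 -0.2149  0.11  ] [-1.7997e+02 -3.0000e-02 -1.4854e+02]
```

View pics/wrist6.png

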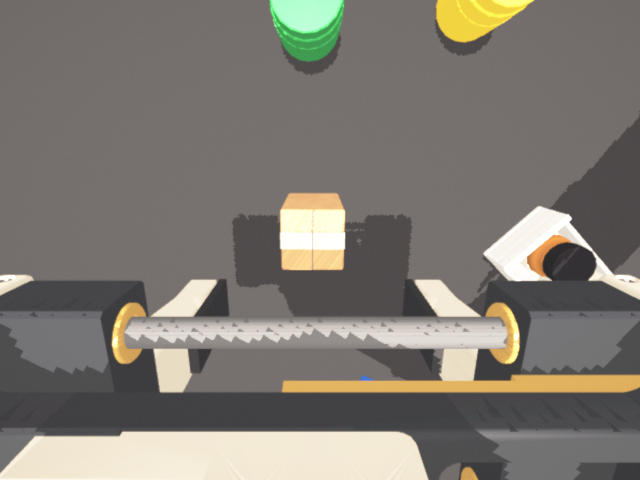

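The carton appears square to the jaws at (313,237), with both finger paths clear of it.

Request:
apply_moves(
  slide=[
    [-0.013, -0.012, 0.3],
    [-0.013, -0.011, 0.3],
    [0, 0, 0.3],
    [0, 0, 0.3],
    [0, 0, 0.15],
    [0, 0, 0],
    [0, 0, 0],
    [0, 0, 0],
  ],
  turn=[
    [0, 0, 0],
    [0, 0, 0],
    [0, 0, 0],
    [0, 0, 0],
    [0, 0, 0],
    [0, 0, 0],
    [0, 0, 0],
    [0, 0, 0],
  ],
  jaw=[0, 0, 0, 0, 0, 0, 0, 0],
)

```text
time_s: 11.35
tcp_pos: [0.6024, -0.2157, 0.0565]
eef_rot: [-179.9, 0.1, -148.5]
contact_force: [-0.2, -0.4, 0.2]
gripper_width: 0.0874
```

Request:
apply_moves(
  slide=[
    [0, 0, 0],
    [0, 0, 0],
    [0, 0, 0],
    [0, 0, 0],
    [0, 0, 0],
    [0, 0, 0],
    [0, 0, 0],
    [0, 0, 0],
  ],
  turn=[
    [0, 0, 0],
    [0, 0, 0],
    [0, 0, 0],
    [0, 0, 0],
    [0, 0, 0],
    [0, 0, 0],
    [0, 0, 0],
    [0, 0, 0],
  ],
  jaw=[0.55, 0.55, 0.55, 0.55, 0.55, 0.55, 0.55, 0.55],
  newtons=20,
)

```text
time_s: 12.15
tcp_pos: [0.6012, -0.2159, 0.0548]
eef_rot: [180.0, -0.0, -148.6]
contact_force: [-0.7, -0.2, 1.3]
gripper_width: 0.0518
```

Run:
```python
from h import *
plan([0.5354,0.1184,0.21],-102.8,n=9,start=([0.6015,-.215,.21],[180,0,-148.5]))
```

```text
"slide": [[-0.131, 0.354, 0.0], [-0.162, 0.341, 0.0], [-0.191, 0.326, 0.0], [-0.219, 0.307, 0.0], [-0.246, 0.287, 0.0], [-0.27, 0.264, 0.0], [-0.292, 0.239, 0.0], [-0.312, 0.213, 0.0]] 
"turn": [[-0.0, 0.0, -0.059], [-0.0, 0.0, -0.059], [-0.0, 0.0, -0.059], [-0.0, 0.0, -0.059], [-0.0, 0.0, -0.059], [-0.0, 0.0, -0.059], [-0.0, 0.0, -0.059], [-0.0, 0.0, -0.059]]
"slide": [[-0.331, 0.184, 0.0]] 
"turn": [[-0.0, 0.0, -0.06]]
end [0.5354 0.1184 0.21  ] [ 180.      0.   -102.78]
```

Request:
apply_moves(
  slide=[
    [0, 0, -0.1],
    [0, 0, -0.35],
    [0, 0, -0.4],
    [0, 0, -0.4],
    [0, 0, -0.3],
    [0, 0, 0],
  ],
  turn=[
    [0, 0, 0],
    [0, 0, 0],
    [0, 0, 0],
    [0, 0, 0],
    [0, 0, 0],
    [0, 0, 0],
  ],
  jaw=[0.55, 0.55, 0.55, 0.55, 0.55, 0.55],
)

```text
time_s: 12.75
tcp_pos: [0.6036, -0.2166, 0.2159]
eef_rot: [-179.7, 0.4, -148.5]
contact_force: [-0.0, -0.4, -1.2]
gripper_width: 0.0517
```

Request:
apply_moves(
  slide=[
    [-0.131, 0.354, 0],
    [-0.162, 0.341, 0],
    [-0.191, 0.326, 0],
    [-0.219, 0.307, 0],
    [-0.246, 0.287, 0],
    [-0.27, 0.264, 0],
    [-0.292, 0.239, 0],
    [-0.312, 0.213, 0],
  ],
  turn=[
    [0, 0, -0.059],
    [0, 0, -0.059],
    [0, 0, -0.059],
    [0, 0, -0.059],
    [0, 0, -0.059],
    [0, 0, -0.059],
    [0, 0, -0.059],
    [0, 0, -0.059],
  ],
  jaw=[0.55, 0.55, 0.55, 0.55, 0.55, 0.55, 0.55, 0.55],
)

```text
time_s: 13.55
tcp_pos: [0.5417, 0.0817, 0.2094]
eef_rot: [180.0, -0.0, -107.8]
contact_force: [1.0, -0.1, -2.1]
gripper_width: 0.0517
```

Request:
apply_moves(
  slide=[
    [-0.331, 0.184, 0],
    [0, 0, 0],
    [0, 0, 0],
  ],
  turn=[
    [0, 0, -0.06],
    [0, 0, 0],
    [0, 0, 0],
  ],
  jaw=[0.55, 0.55, 0.55],
)

```text
time_s: 13.85
tcp_pos: [0.5348, 0.1184, 0.2094]
eef_rot: [180.0, -0.0, -102.7]
contact_force: [0.7, -0.5, -1.8]
gripper_width: 0.0516
```

```bash
cat >> h.py <<'E'
o=np.array([.5323,.1047]); a=np.deg2rad(-12.8); ex=np.array([np.cos(a),np.sin(a)]); ey=np.array([-np.sin(a),np.cos(a)])
E
python3 - <<'E'
from h import *
s=r.get_state(); t=s["tcp_pos"]; print(s["time_s"],t,s["eef_rot"],s["contact_force"],"carrier",(t[:2]-o)@ex,(t[:2]-o)@ey)
c=snap("wrist","7"); W=cloud(c)[:310].reshape(-1,3); W=W[np.isfinite(W[:,0])]
X=(W[:,:2]-o)@ex; Y=(W[:,:2]-o)@ey; Z=W[:,2]
m=(Z>.078)&(Z<.1)&(Y<.0)&(abs(X)<.04); print("jar",(X[m].min()+X[m].max())/2,(Y[m].min()+Y[m].max())/2, np.ptp(X[m]),np.ptp(Y[m]),Z[m].mean())
m=(Z>.058)&(Z<.075)&(Y<-.085)&(abs(X)<.04); print("vial",(X[m].min()+X[m].max())/2,(Y[m].min()+Y[m].max())/2, np.ptp(X[m]),np.ptp(Y[m]))
m=(Z>.18)&(Z<.25)&(abs(X)<.028)&(abs(Y)<.06); print("carton top", X[m].min(),X[m].max(),Y[m].min(),np.percentile(Z[m],98))
plan([0.5354,0.1184,0.15],-102.8)
E
```

```text
13.85 [0.53479906 0.11836458 0.20939472] [ 1.79952469e+02 -2.72079889e-02 -1.02745834e+02] [ 0.67270888 -0.48750644 -1.82392318] carrier -0.0005904141038740429 0.01387866467113238
jar -3.2838552704129303e-05 -0.048033134011338616 0.05121169487445246 0.05267640423358455 0.09123804893705385
vial -0.004517014976363027 -0.10482551730388047 0.03930053517857712 0.03960760394428714
carton top -0.027990074310060887 0.02798601266818917 -0.01181171694593976 0.24607701340751204
"slide": [[-0.004, -0.001, 0.297], [-0.005, -0.001, 0.297]] 
"turn": [[0.0, -0.0, -0.0], [0.0, -0.0, -0.0]]
end [0.5354 0.1184 0.15  ] [ 1.7996e+02 -3.0000e-02 -1.0283e+02]
```

View pics/wrist7.png

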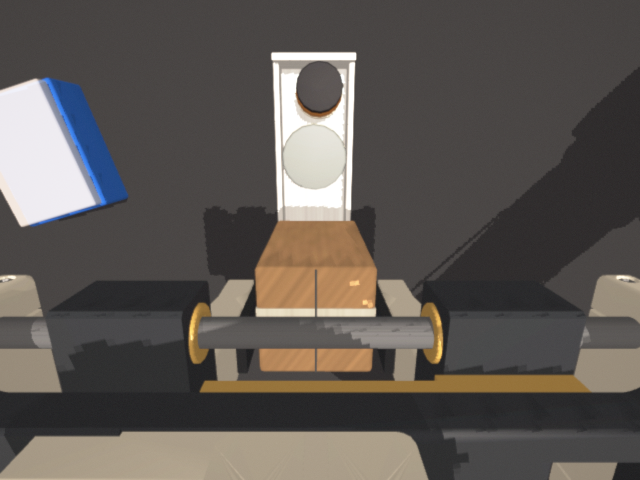

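The jar sits upright on the floor at carrier (0.000, -0.048), shown at (315,157). The carton is held square above its slot. Lowering it now.

Request:
apply_moves(
  slide=[
    [-0.004, -0.001, 0.3],
    [-0.005, -0.001, 0.3],
    [0, 0, 0.3],
    [0, 0, 0.2],
    [0, 0, 0.1],
    [0, 0, 0.1],
    [0, 0, 0],
    [0, 0, 0],
  ],
  turn=[
    [0, 0, 0],
    [0, 0, 0],
    [0, 0, 0],
    [0, 0, 0],
    [0, 0, 0],
    [0, 0, 0],
    [0, 0, 0],
    [0, 0, 0],
  ],
  jaw=[0.55, 0.55, 0.55, 0.55, 0.55, 0.55, 0.55, 0.55],
)

```text
time_s: 14.7
tcp_pos: [0.5364, 0.1184, 0.0804]
eef_rot: [-180.0, 0.0, -102.8]
contact_force: [-0.5, -0.4, -1.8]
gripper_width: 0.0519
```

Request:
apply_moves(
  slide=[
    [0, 0, 0.08],
    [0, 0, 0.06],
    [0, 0, 0.02],
    [0, 0, 0.01],
    [0, 0, 0],
    [0, 0, 0],
  ],
  turn=[
    [0, 0, 0],
    [0, 0, 0],
    [0, 0, 0],
    [0, 0, 0],
    [0, 0, 0],
    [0, 0, 0],
  ],
  jaw=[0.55, 0.55, 0.55, 0.55, 0.55, 0.55],
)

```text
time_s: 15.3
tcp_pos: [0.536, 0.1185, 0.0629]
eef_rot: [-180.0, 0.0, -102.8]
contact_force: [0.5, -0.4, -1.5]
gripper_width: 0.0517
```

Request:
apply_moves(
  slide=[
    [0, 0, 0.015],
    [0, 0, 0.008],
    [0, 0, 0],
    [0, 0, 0],
    [0, 0, 0],
    [0, 0, 0],
    [0, 0, 0],
    [0, 0, 0],
  ],
  turn=[
    [0, 0, 0],
    [0, 0, 0],
    [0, 0, 0],
    [0, 0, 0],
    [0, 0, 0],
    [0, 0, 0],
    [0, 0, 0],
    [0, 0, 0],
  ],
  jaw=[0.55, 0.55, 0.55, 0.4, 0.3, 0.2, 0.1, 0],
)

```text
time_s: 16.1
tcp_pos: [0.5359, 0.1184, 0.0605]
eef_rot: [-180.0, -0.0, -102.8]
contact_force: [0.4, -0.1, -0.1]
gripper_width: 0.0788
```

Request:
apply_moves(
  slide=[
    [0, 0, 0],
    [0, 0, -0.2],
    [0, 0, -0.4],
    [0, 0, -0.5],
    [0, 0, -0.5],
    [0, 0, -0.4],
    [0, 0, 0],
    [0, 0, 0],
  ],
  turn=[
    [0, 0, 0],
    [0, 0, 0],
    [0, 0, 0],
    [0, 0, 0],
    [0, 0, 0],
    [0, 0, 0],
    [0, 0, 0],
    [0, 0, 0],
  ],
  jaw=[0, 0, 0, 0, 0, 0, 0, 0],
)

```text
time_s: 16.9
tcp_pos: [0.5361, 0.1187, 0.2616]
eef_rot: [-179.9, 0.1, -102.8]
contact_force: [-0.2, -0.1, -0.5]
gripper_width: 0.0878
```

Run:
```python
from h import *
k=np.array([.5567,.2122])
plan([k[0],k[1],0.26],-102.8)
```

```text
"slide": [[-0.479, 0.004, 0.009], [-0.478, 0.003, 0.008]] 
"turn": [[-0.001, 0.001, -0.0], [-0.0, 0.0, -0.0]]
end [0.5567 0.2122 0.26  ] [-1.7999e+02  3.0000e-02 -1.0284e+02]
```

Request:
apply_moves(
  slide=[
    [-0.3, 0, 0],
    [-0.4, 0.004, 0.01],
    [-0.257, 0.003, 0.007],
    [0, 0, 0],
    [0, 0, 0],
  ],
  turn=[
    [0, 0, 0],
    [0, 0, 0],
    [0, 0, 0],
    [0, 0, 0],
    [0, 0, 0],
  ],
  jaw=[0, 0, 0.2, 0.2, 0.2],
)

```text
time_s: 17.4
tcp_pos: [0.5559, 0.2122, 0.2572]
eef_rot: [179.9, -0.1, -102.8]
contact_force: [0.1, -0.2, -0.0]
gripper_width: 0.0719
```

Run:
```python
from h import *
s=r.get_state(); t=s["tcp_pos"]; print(s["time_s"],t,s["eef_rot"],s["contact_force"],"carrier",(t[:2]-o)@ex,(t[:2]-o)@ey)
c=snap("wrist","8"); W=cloud(c)[:310].reshape(-1,3); W=W[np.isfinite(W[:,0])]
X=(W[:,:2]-o)@ex; Y=(W[:,:2]-o)@ey; Z=W[:,2]
def rep(n,m): print(n,(X[m].min()+X[m].max())/2,(Y[m].min()+Y[m].max())/2, np.ptp(X[m]),np.ptp(Y[m]),np.median(Z[m]))
A=(abs(X)<.04)
rep("jar",A&(Z>.084)&(Z<.1)&(Y<-.016)); rep("carton",A&(Z>.088)&(Z<.105)&(Y>-.02)&(Y<.06)); rep("vial",A&(Z>.058)&(Z<.075)&(Y<-.085)); rep("part",A&(Z>.06)&(Z<.072)&(Y>.03)&(Y<.08)); rep("knob",A&(Z>.095)&(Z<.11)&(Y>.08)&(Y<.14))
m=A&(Z>.088)&(Z<.105)&(Y>-.02)&(Y<.06); print(cv2.minAreaRect((np.c_[X[m],Y[m]]*1000).astype(np.float32)))
```

```text
17.4 [0.55588377 0.21220395 0.25715139] [ 1.79887740e+02 -1.26545104e-01 -1.02768865e+02] [ 0.13002133 -0.15829103 -0.01697746] carrier -0.0008196438783006194 0.11005735439583356
jar -1.6181639753004573e-06 -0.047616547411444714 0.05197643401842968 0.05238326499046296 0.09116591059591095
carton -0.0005371733217391667 0.01547157140642814 0.05232034454335821 0.05107067751770783 0.09635953126845542
vial -0.00445010827188756 -0.08804163032169118 0.028764776597240256 0.0060343957395368325 0.06587453289274539
part 0.0002976021160894012 0.05389948597711776 0.06059525962267841 0.005192787918563389 0.06621257208395456
knob 0.0002151486683316774 0.11030999375473155 0.02449868893389654 0.024859223568959768 0.100452188686731
((-0.5323772430419922, 15.457708358764648), (52.33879089355469, 51.05058670043945), 0.057828646153211594)
```

View pics/wrist8.png

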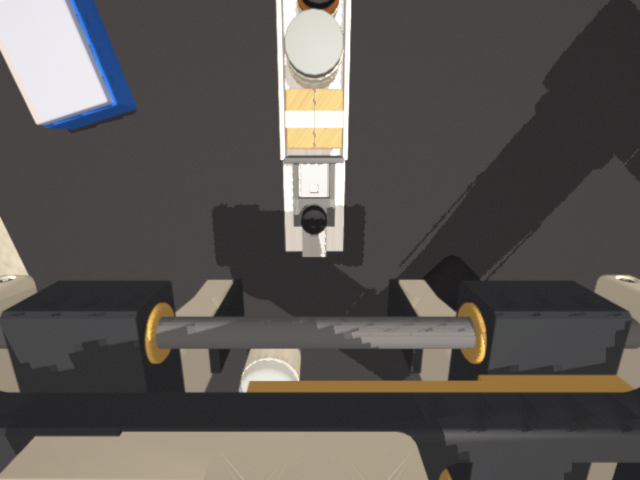

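Everything is in line: jar at (-0.000, -0.048), carton at (-0.001, 0.015) turned 0.06°, partition face at about 0.050, and knob at (0.000, 0.110), shown at (314,219). Now going down to the knob.

Request:
apply_moves(
  slide=[
    [0, -0.008, 0.3],
    [0, 0, 0.4],
    [0, 0, 0.3],
    [0, 0, 0.3],
    [0, 0, 0.2],
    [0, 0, 0.14],
    [0, 0, 0.06],
    [0, 0, 0],
  ],
  turn=[
    [0, 0, 0],
    [0, 0, 0],
    [0, 0, 0],
    [0, 0, 0],
    [0, 0, 0],
    [0, 0, 0],
    [0, 0, 0],
    [0, 0, 0],
  ],
  jaw=[0.2, 0.2, 0.2, 0.2, 0.2, 0.2, 0.2, 0.2],
)

```text
time_s: 18.25
tcp_pos: [0.5568, 0.2108, 0.0882]
eef_rot: [179.9, -0.1, -102.9]
contact_force: [0.5, -0.1, -0.1]
gripper_width: 0.07
```

Request:
apply_moves(
  slide=[
    [0, 0, 0],
    [0, 0, 0],
  ],
  turn=[
    [0, 0, 0],
    [0, 0, 0],
  ],
  jaw=[0.4, 0.4],
)

```text
time_s: 18.45
tcp_pos: [0.5578, 0.212, 0.0899]
eef_rot: [-179.9, 0.1, -102.8]
contact_force: [0.6, -0.7, 0.5]
gripper_width: 0.0591
```

Request:
apply_moves(
  slide=[
    [0, 0, 0.05],
    [0, 0, 0],
    [0, 0, 0],
    [0, 0, 0],
  ],
  turn=[
    [0, 0, 0],
    [0, 0, 0],
    [0, 0, 0],
    [0, 0, 0],
  ],
  jaw=[0.4, 0.5, 0.6, 0.6],
)

```text
time_s: 18.85
tcp_pos: [0.5573, 0.2117, 0.0838]
eef_rot: [-180.0, 0.0, -102.8]
contact_force: [0.1, -0.4, -0.1]
gripper_width: 0.037
```

Request:
apply_moves(
  slide=[
    [0, 0, 0],
    [0, 0, 0],
    [0, 0, 0],
    [0, 0, 0],
    [0, 0, 0],
    [0, 0, 0],
    [0, 0, 0],
    [0, 0, 0],
  ],
  turn=[
    [0, 0, 0],
    [0, 0, 0],
    [0, 0, 0],
    [0, 0, 0],
    [0, 0, 0],
    [0, 0, 0],
    [0, 0, 0],
    [0, 0, 0],
  ],
  jaw=[0.7, 0.8, 0.85, 0.9, 0.9, 0.9, 0.9, 0.9],
  newtons=30,
)

```text
time_s: 19.65
tcp_pos: [0.5572, 0.2118, 0.0838]
eef_rot: [-180.0, 0.0, -102.8]
contact_force: [0.7, 0.3, 0.6]
gripper_width: 0.024
```

Request:
apply_moves(
  slide=[
    [0, 0, 0],
    [0, 0, -0.03],
    [0, 0, -0.03],
    [0, 0, -0.03],
    [0, 0, -0.03],
    [0, 0, 0],
    [0, 0, 0],
  ],
  turn=[
    [0, 0, 0],
    [0, 0, 0],
    [0, 0, 0],
    [0, 0, 0],
    [0, 0, 0],
    [0, 0, 0],
    [0, 0, 0],
  ],
  jaw=[0.9, 0.9, 0.9, 0.9, 0.9, 0.9, 0.9],
  newtons=45,
)

```text
time_s: 20.35
tcp_pos: [0.557, 0.2116, 0.0953]
eef_rot: [180.0, -0.0, -102.8]
contact_force: [2.3, 1.4, -9.8]
gripper_width: 0.0236
```

Run:
```python
from h import *
s=r.get_state(); t=s["tcp_pos"]; print(s["time_s"],t,s["eef_rot"],s["contact_force"],s["gripper_width"],"carrier",(t[:2]-o)@ex,(t[:2]-o)@ey)
c=snap("side","9"); W=cloud(c)
p=c["pixels"]; cv2.imwrite("pics/side9c.png",cv2.resize(p[100:300,200:420],None,fx=3,fy=3,interpolation=cv2.INTER_CUBIC))
```

```text
20.35 [0.55702912 0.21161895 0.0953026 ] [ 1.79974558e+02 -1.52353364e-02 -1.02844837e+02] [ 2.32860065  1.43141962 -9.76943462] 0.02355284267482393 carrier 0.00042685504720278125 0.10974064743161192
```

View pics/side9c.png

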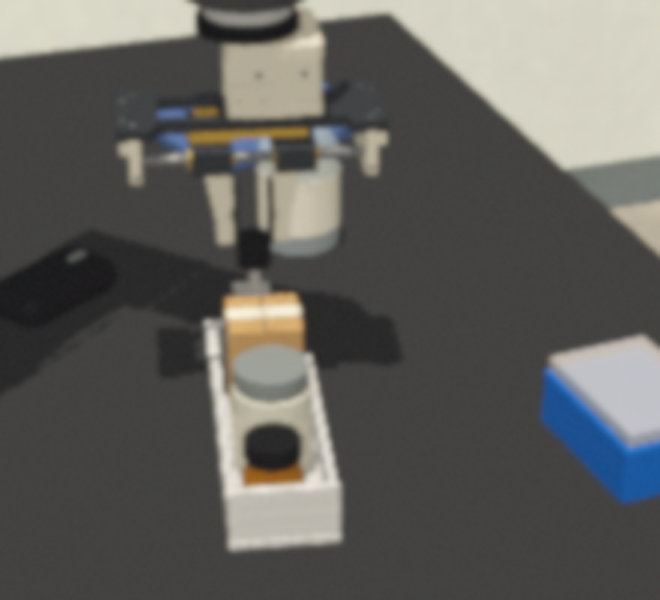

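The knob is gripped and pulled. TCP rose 11.5 mm with 9.8 N of pull, which by the spring rate puts the plunger at about 16 mm, so the pin is clear. The side view shows knob and fingers at (255,245) and all three items upright. Now sliding towards the bay along tool x.

Request:
apply_moves(
  slide=[
    [0.03, 0, 0],
    [0.03, 0, 0],
    [0.03, 0, 0],
    [0.03, 0, 0],
    [0.03, 0, 0],
    [0.03, 0, 0],
    [0, 0, 0],
  ],
  turn=[
    [0, 0, 0],
    [0, 0, 0],
    [0, 0, 0],
    [0, 0, 0],
    [0, 0, 0],
    [0, 0, 0],
    [0, 0, 0],
  ],
  jaw=[0.9, 0.9, 0.9, 0.9, 0.9, 0.9, 0.9],
)

```text
time_s: 21.1
tcp_pos: [0.553, 0.1936, 0.0958]
eef_rot: [180.0, -0.0, -102.9]
contact_force: [2.7, 0.5, -9.9]
gripper_width: 0.0233
```

Request:
apply_moves(
  slide=[
    [0.02, 0, 0],
    [0.02, 0, 0],
    [0.02, 0, 0],
    [0, 0, 0],
    [0, 0, 0],
  ],
  turn=[
    [0, 0, 0],
    [0, 0, 0],
    [0, 0, 0],
    [0, 0, 0],
    [0, 0, 0],
  ],
  jaw=[0.9, 0.9, 0.9, 0.9, 0.9],
)

```text
time_s: 21.6
tcp_pos: [0.5519, 0.1882, 0.0958]
eef_rot: [180.0, -0.0, -102.8]
contact_force: [2.0, 1.7, -8.7]
gripper_width: 0.0229
```

Run:
```python
from h import *
s=r.get_state(); t=s["tcp_pos"]; print(s["time_s"],t,s["eef_rot"],s["contact_force"],s["gripper_width"],"carrier",(t[:2]-o)@ex,(t[:2]-o)@ey)
c=snap("wrist","10"); W=cloud(c)[:310].reshape(-1,3); W=W[np.isfinite(W[:,0])]
X=(W[:,:2]-o)@ex; Y=(W[:,:2]-o)@ey; Z=W[:,2]
def rep(n,m):
    if m.sum(): print(n,(X[m].min()+X[m].max())/2,(Y[m].min()+Y[m].max())/2, np.ptp(X[m]),np.ptp(Y[m]),np.median(Z[m]),Y[m].min(),Y[m].max())
A=(abs(X)<.04)
rep("jar",A&(Z>.084)&(Z<.094)&(Y<-.026)); rep("carton",A&(Z>.094)&(Z<.105)&(Y>-.04)&(Y<.06)); rep("vial",A&(Z>.058)&(Z<.075)&(Y<-.085)); rep("part",A&(Z>.06)&(Z<.072)&(Y>.02)&(Y<.08))
```

```text
21.6 [0.55187431 0.18821642 0.09577248] [ 1.79999553e+02 -8.31347703e-03 -1.02836007e+02] [ 1.97978005  1.74226492 -8.7430752 ] 0.022885780854251178 carrier 0.0005849421135918072 0.08577764560757518
jar -0.00031980761501519683 -0.038459277279219974 0.051665575534556675 0.023183673569405244 0.09112732356381412 -0.0500511140639226 -0.026867440494517354
carton -0.0003260243684035675 0.0005074375357355682 0.052459754893157504 0.051831655611132996 0.09636914396967432 -0.02540839026983093 0.026423265341302068
part 4.8041710257346396e-05 0.05347602029438932 0.061711309882548734 0.05300105550355049 0.06614486775034617 0.026975492542614075 0.07997654804616457
```

View pics/wrist10.png

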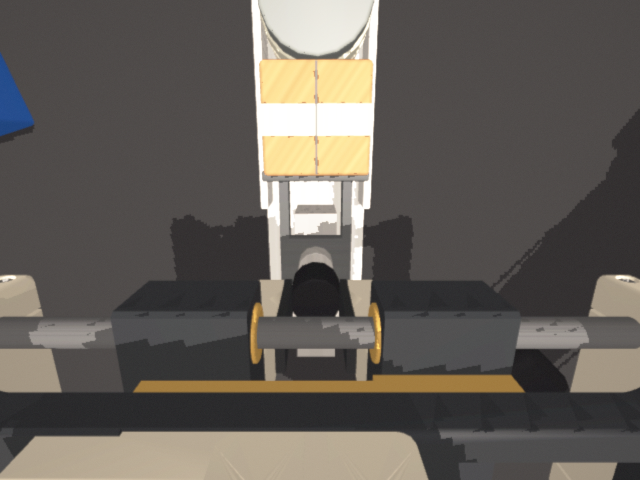

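The partition face now reads about 0.026 to 0.027 and the carton has been pushed to y=0.0005, showing at (316,118). I'll nudge the last 0.7 mm and push the knob down in steps.

Request:
apply_moves(
  slide=[
    [0.008, 0, 0],
    [0, 0, 0.03],
    [0, 0, 0.03],
    [0, 0, 0.03],
    [0, 0, 0.02],
    [0, 0, 0],
  ],
  turn=[
    [0, 0, 0],
    [0, 0, 0],
    [0, 0, 0],
    [0, 0, 0],
    [0, 0, 0],
    [0, 0, 0],
  ],
  jaw=[0.9, 0.9, 0.9, 0.9, 0.9, 0.9],
)

```text
time_s: 22.25
tcp_pos: [0.5519, 0.1876, 0.085]
eef_rot: [-180.0, 0.0, -102.8]
contact_force: [-0.9, 2.6, -0.4]
gripper_width: 0.0227
```

Request:
apply_moves(
  slide=[
    [0, 0, 0.02],
    [0, 0, 0.02],
    [0, 0, 0.01],
    [0, 0, 0],
  ],
  turn=[
    [0, 0, 0],
    [0, 0, 0],
    [0, 0, 0],
    [0, 0, 0],
  ],
  jaw=[0.9, 0.9, 0.9, 0.9],
)

```text
time_s: 22.65
tcp_pos: [0.5519, 0.1876, 0.08]
eef_rot: [-180.0, 0.0, -102.8]
contact_force: [-0.9, 3.1, 3.1]
gripper_width: 0.0235
```

Request:
apply_moves(
  slide=[
    [0, 0, 0.01],
    [0, 0, 0.01],
    [0, 0, 0],
    [0, 0, 0],
  ],
  turn=[
    [0, 0, 0],
    [0, 0, 0],
    [0, 0, 0],
    [0, 0, 0],
  ],
  jaw=[0.9, 0.9, 0.9, 0.9],
)

```text
time_s: 23.05
tcp_pos: [0.5522, 0.1877, 0.0793]
eef_rot: [-179.9, 0.0, -102.8]
contact_force: [-5.4, 2.4, 13.1]
gripper_width: 0.0229
```

Run:
```python
from h import *
s=r.get_state(); t=s["tcp_pos"]; print(s["time_s"],t,s["contact_force"],s["gripper_width"],"carrier",(t[:2]-o)@ex,(t[:2]-o)@ey)
c=snap("wrist","11"); Wi=cloud(c); 
Wk=Wi[255:318,295:340].reshape(-1,3); Xk=(Wk[:,:2]-o)@ex; Yk=(Wk[:,:2]-o)@ey
m=(abs(Xk)<.016)&(abs(Yk-.085)<.016)&(Wk[:,2]>.05)&(Wk[:,2]<.12); print("knob z hist",np.percentile(Wk[m,2],[5,25,50,75,90,95,99]))
c10=load("wrist","10"); W0=cloud(c10)[255:318,295:340].reshape(-1,3); q=W0[(W0[:,2]>.05)&(W0[:,2]<.14)]; print("before",np.percentile(q[:,2],[50,75,90,95,99]))
W=Wi[:310].reshape(-1,3); W=W[np.isfinite(W[:,0])]
X=(W[:,:2]-o)@ex; Y=(W[:,:2]-o)@ey; Z=W[:,2]
def rep(n,m):
    if m.sum(): print(n,(X[m].min()+X[m].max())/2,(Y[m].min()+Y[m].max())/2, np.ptp(X[m]),np.ptp(Y[m]),np.median(Z[m]),Y[m].min(),Y[m].max())
A=(abs(X)<.04)
rep("carton",A&(Z>.092)&(Z<.105)&(Y>-.04)&(Y<.03)); rep("part",A&(Z>.06)&(Z<.072)&(Y>.02)&(Y<.036))
c2=snap("side","11"); p=c2["pixels"]; a1=cv2.resize(p[150:290,230:350],None,fx=4,fy=4,interpolation=cv2.INTER_CUBIC)
cv2.imwrite("pics/side11c.png",a1)
```

```text
23.05 [0.55218221 0.18772524 0.07932971] [-5.3526933   2.42460122 13.12805926] 0.022892050408695592 carrier 0.0009940091693514566 0.08536688147904416
knob z hist [0.05217702 0.0786515  0.09543912 0.09626963 0.09674906 0.09694578
 0.09744214]
before [0.11154573 0.11239937 0.11283948 0.11310383 0.11361557]
carton -0.0003527178025277914 -0.007121194305172256 0.052697637078378504 0.06574937697768402 0.09635361480405386 -0.03999588279401427 0.025753494183669755
part 9.664991352977513e-05 0.029343562495665075 0.06193357479621078 0.005411337116925267 0.06618725149765824 0.02663789393720244 0.03204923105412771
```

View pics/wrist11.png

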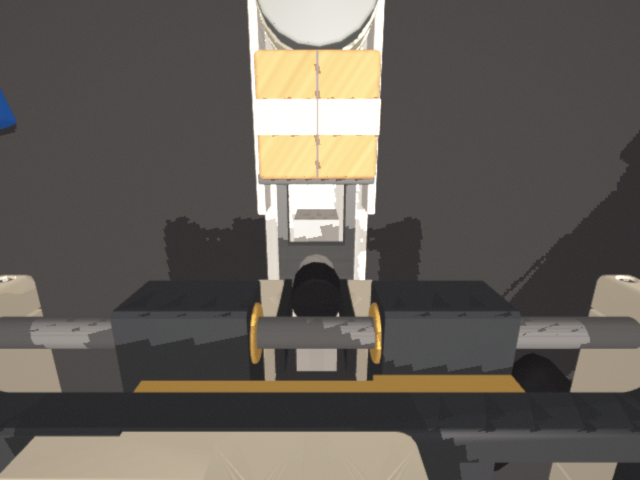

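View pics/side11c.png

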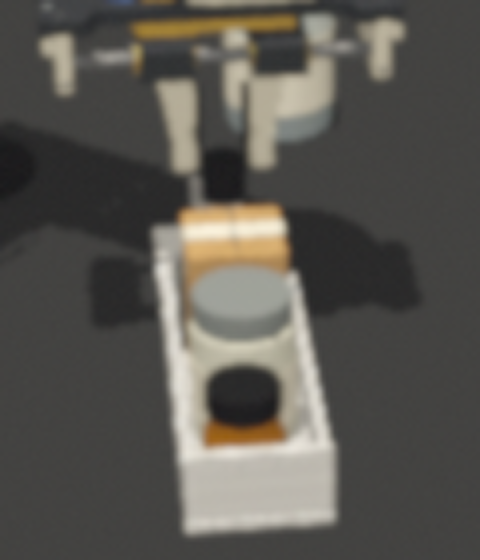

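The knob top now reads 0.096, against 0.1005 untouched and 0.113 pulled, so it is fully down. The partition has moved 24.6 mm, and all items look upright. I'll hold for a moment, then check for drift and check the vial.

Request:
apply_moves(
  slide=[
    [0, 0, 0.005],
    [0, 0, 0],
    [0, 0, 0],
    [0, 0, 0],
    [0, 0, 0],
    [0, 0, 0],
    [0, 0, 0],
    [0, 0, 0],
  ],
  turn=[
    [0, 0, 0],
    [0, 0, 0],
    [0, 0, 0],
    [0, 0, 0],
    [0, 0, 0],
    [0, 0, 0],
    [0, 0, 0],
    [0, 0, 0],
  ],
  jaw=[0.9, 0.9, 0.9, 0.9, 0.9, 0.9, 0.9, 0.9],
)

```text
time_s: 23.95
tcp_pos: [0.5523, 0.1877, 0.0793]
eef_rot: [-179.9, 0.1, -102.8]
contact_force: [-6.4, 2.8, 16.2]
gripper_width: 0.0234
```

Run:
```python
from h import *
c=snap("side","12"); W=cloud(c)[176:290,240:330].reshape(-1,3); d=np.array([.5567-.5562,.2122-.2095])
X=(W[:,:2]+d-o)@ex; Y=(W[:,:2]+d-o)@ey; Z=W[:,2]
for n,m in(("vial",(Z>.06)&(Z<.075)&(Y<-.075)),("jar",(Z>.083)&(Z<.093)&(Y<-.022)),("carton",(Z>.093)&(Z<.1)&(Y>-.03)&(Y<.03))):
    m&=abs(X)<.04; print(n,(X[m].min()+X[m].max())/2,(Y[m].min()+Y[m].max())/2,np.ptp(X[m]),np.ptp(Y[m]),np.percentile(Z[m],[50,95]))
c=snap("wrist","12"); w=cloud(c)[255:318,295:340,2]; print("knob",np.percentile(w[(w>.05)&(w<.12)],[75,90,95]))
s=r.get_state(); print(s["tcp_pos"],s["contact_force"],s["gripper_width"],s["time_s"])
```

```text
vial -0.004343209645930204 -0.10008754599386108 0.03864845971893882 0.05006358639424385 [0.06771173 0.07191859]
jar -2.7108121497277163e-05 -0.05127185507127914 0.05182979593224786 0.05836012657391528 [0.09055562 0.09254119]
carton 5.676998488905738e-06 0.0008432185382195364 0.051940846650208934 0.056788352662065736 [0.09645434 0.09849476]
knob [0.09624262 0.0967406  0.09699707]
[0.55223203 0.18769093 0.07922993] [-6.42375102  1.80611112 16.62059496] 0.023054625590334415 24.05
```

Stable, with no drift, so I'm handing it in.

Run:
```python
from plant import r
print(r.close_job())
```

```text
the job is handed in; nothing more can be done
None
```

The carrier is ready for you to tighten the clamp screw, and I handed the job in at about 24 s with the gripper still holding the knob down. No verdict was reported, so the figures below are my own last camera and force checks.

- **Packing:** The jar and carton stand upright on the bay floor in line with the vial, each within about 5 mm of the centre line. I let both go before touching the knob.
- **Knob and partition:** I pulled the knob up until the pin was clear (plunger about 16 mm) and slid the partition 24.6 mm to the next hole.
- **Pin:** I then pushed the knob down to its hard stop. The knob top reads 0.096 m against 0.1005 m untouched, so the plunger is close to 0. The push is about 16 N and there was no drift over 0.8 s.
- **Other things on the bench:** I touched nothing else.

Two checks were less than clean:
- **Camera disagreement:** The scene and side cameras differed by about 5 mm from each other, so I worked from the wrist camera, which matched the carrier's given sizes.
- **Gripper opening:** It read about 23 mm on the 26 mm knob, which I took as give in the pads. The knob-top height confirms it is fully down.

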